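# Clamp a nutrunner spindle in the bench collet fixture

## Robot

A 7-joint arm with a two-finger parallel gripper is mounted at the origin on the work surface. World frame = base frame: x ahead of the robot, y to its left, z up, the work surface at z = 0. Lengths are in m, angles in rad, forces in N, time in s.
With the tool pointing down it reaches from about 0.425 to 0.825 m from the base axis. Payload 3.6 kg.
Tool frame: the origin (TCP) lies at the very end of the fingers, on their centre line; the grasp point (between the pads) lies robot.tcp_to_grasp behind it (robot.tcp_to_grasp is the distance from the TCP to the grasp point, in m); z points along the fingers, y is the direction in which the jaws open and shut (so a half turn about z gives the same grasp; the last joint's range is limited). The gripper opens to 93 mm and grips with 3 to 60 N. Pads are 15 mm wide; open, the fingers measure 128 mm over their backs; the gripper's body (75 mm by 188 mm) begins 65 mm behind the grasp point.
Start: joints at [-1.153, 0.615, -0.013, 1.423, 0.008, 1.103, -0.04], TCP at [0.28, 0.587, 0.184] pointing down, gripper open.
Joint ranges: [-3.12, 3.12], [-0.3, 2.06], [-1.34, 1.32], [0.26, 2.42], [-1.36, 4.5], [0.01, 1.98], [-2.84, 2.84]. Speed limits (rad/s): [2.79, 2.79, 3.14, 3.14, 3.14, 3.14, 3.14].

## Interface

Orientations are given as a unit quaternion [x, y, z, w].
In Python, from rig import robot, vision, ticket gives the robot as it stands.
- The arm moves only by the tool jog_arm, never from a script. Its argument "rows" is a list of rows, each an object with "gripper": the opening, from -1 (shut) to 1 (fully open), so that 0 is half open; "dp": the shift along the tool's x, y, z in mm, a list of three; "twist": the turn, a rotation vector about the tool's x, y, z in rad, a list of three. In form: [{"gripper": gripper, "dp": [x, y, z], "twist": [ax, ay, az]}, ...]. A call has 1 to 20 rows; each row shifts and turns the commanded pose from where the row before left it, along the tool's axes as they then stand; what a row does not reach is not made up. A row lasts 1/10 s, in which the tool goes at most 50 mm and 8.59 degrees, less where a joint would pass 70% of its speed; a pose out of reach is approached as far as the arm can. A call with a gripper value outside its range is refused whole. The fingers move at their own pace and stop on an object; "force" is the grip in N (left out, the last holds). Time passes only in rows, so rows that do not move let the fingers close. It gives the time, the measured TCP pose, the force and the opening at its end, in the units of the state.
- robot.observe(): the state, without advancing time (a new reading comes with each control period).
- vision.capture(name): name is "side" or "top" or "wrist"; returns the picture (400x640x3 uint8, blue, green, red); there is no depth.
- vision.camera_info(name): a dict with "fx", "fy", "cx", "cy" (pixels), "dist_coeffs" ([k1, k2, p1, p2, k3] as OpenCV has them; the pictures are not rectified), "rvec" (rotation vector, rad) and "tvec" (3), from world to camera coordinates, as OpenCV has them. Camera axes: x right, y down, z forward; pixel columns grow to the right and rows downward; lengths in m; the calibration is good to about 2 mm. A picture is of the moment at which its call begins: read the wrist's pose just before it. camera_info takes no time and is no camera call; for the wrist camera it gives the pose at the moment of the call.
- ticket.hand_in(): hands the job in, once; it reports no verdict.
The state is a dict: "time": time; "q": joint angles; "dq": joint speeds; "effort": joint torques, N m; "position": TCP position; "tool_rot": TCP orientation; "ft_force": force on the tool from outside, world axes, zero at the start; "ft_torque": the same for the moment, N m; "grip_width": finger opening in m.
Only numpy, scipy, OpenCV 4.12 (cv2) and the standard library are available. Lean on these libraries where they do the work, as an engineer would, in place of code of your own. Each camera call takes 0.05 s, during which the arm holds its last target. There are 200 camera calls.

## Task

Take the square-drive spindle out of the wooden rack and set its shank down into the collet of the bench fixture until its collar sits fully home on the steel face. Then swing the collet nut's handle clockwise (seen from above) all the way to its stop, so that the jaws grip the shank, and let go. Leave the other two arbors in the rack.

Things in the scene. Friction and masses are not known exactly. Their poses are not given: they have to be found in the camera images.
- spindle: square-drive spindle, steel, 117 mm, about 0.35 kg, upright in a rack hole (tip 10 mm above the table, collar on the rack's top); the tallest, only one with a square top. Origin: shank's lower tip, z up. Round shank 16 mm thick, z 0 to 45 (first 5 tapered to 8 mm); collar 36 mm wide, z 45 to 53; dark round grip body 26 mm wide, z 53 to 99; square 14 mm wide, z 99 to 117.
- spindle_collar (a point): centre of the underside of the spindle's collar, 45 mm above its tip; it lies on the collet's mouth when the spindle is home
- stub_arbor: another round arbor in the rack with the same shank and collar, no square: its round body ends 28 mm above the collar. Origin at its shank's lower tip. Stays in the rack.
- disc_arbor: another round arbor in the rack with the same shank and collar; its body carries a flat disc 44 mm in diameter on top, the disc's top 44 mm above the collar. Origin at its shank's lower tip. Stays in the rack.
- rack: fixed plywood block, 250 (its x) by 80 (its y) by 55 mm high, with three through holes 19 mm wide at -80, 0 and +80 mm along its x axis; which arbor stands in which hole varies. Origin at the centre of its underside.
- fixture: fixed collet fixture: 130 mm square grey foot plate, 92 mm round dark nut around a square steel core 46 mm wide whose flat top face is 80 mm above the table. Origin at the centre of its underside, z up; its yaw varies.
- collet_mouth (a point): centre of the collet's mouth on the fixture's top face, 80 mm above the table. The bore is vertical, 19 mm wide with a 3 mm chamfer, 48 mm deep; three jaws in it move in as the nut turns and touch a 16 mm shank at about 0.93 rad
- nut (a joint): angle of the collet nut, rad: 0 open, grows clockwise seen from above, firm stop at 1.4 (jaws gripping). Starts between 0 and 0.35. Stays where it is left; friction about 0.3 N m, rising to about 0.5 as the jaws grip (some 3 to 5 N at the handle knob)
- nut_knob (a point): centre of the top of the black upright handle knob: 18 mm in diameter, 45 to 105 mm above the table, at the end of a level 12 mm steel bar (53 mm above the table) from the nut, 110 mm from the collet's vertical axis, about which it swings with the nut, on the fixture's side towards the robot
Things that resemble listed ones, but are neither listed nor needed, are in the scene too. Leave any yellow look-alike of the spindle alone. What is shaped like the fixture but yellow is not meant.

How it is judged:
On the way, in this order (a step that is already met when the one before it is completed fails the run):
1. the spindle is fully home in the collet, its collar on the fixture's face, with the nut not yet turned to its stop (horizontal distance between spindle_collar and collet_mouth below 0.004 m and z of spindle_collar in the frame of collet_mouth below 0.004 m and angle between spindle's own z axis and vertical below 0.08 rad and value of joint nut below 1 rad), for 0.2 s.
2. the nut is turned to within 0.12 rad of its stop (value of joint nut above 1.28 rad), for 0.2 s.
At the end, for the whole second after the job is handed in: Spindle at rest, upright (0.08 rad) in the collet, collar within 4 mm of the face and of the bore axis; nut within 0.12 rad of its stop; over 10 N between spindle and fixture, the jaws gripping; the other two arbors within 30 mm of where they stood in the rack (horizontal distance between spindle_collar and collet_mouth below 0.004 m and z of spindle_collar in the frame of collet_mouth below 0.004 m and angle between spindle's own z axis and vertical below 0.08 rad and value of joint nut above 1.28 rad and contact force between spindle and fixture above 10 N and linear speed of spindle below 0.02 m/s and distance of each of stub_arbor, disc_arbor from where it was at the start of the episode below 0.03 m); the robot touches nothing.
It fails at once if another arbor is taken out of the rack (distance of any of stub_arbor, disc_arbor from where it was at the start of the episode above 0.03 m).
It also fails if it takes over 56 s, if anything falls off the work surface, if the arm or the gripper's body presses on something with over 40 N, if the wrist force passes 120 N, or if a joint passes its speed limit or range.

## Working session

There is one attempt and no reset: what is moved stays moved. The work goes in short steps, Python scripts to look and compute and a tool call to move; the robot and the scene stay as the last step left them, time stands still between calls to the robot, and variables do not carry over. Pictures are saved under pics/ and viewed, on a budget of 10 in all, crops included, one or two more only if the job needs it, and the job is handed in when it is done.

Besides the shell and the picture viewer there is one more tool, called as name([rows], argument=value, ...), one row to a line, values as JSON. jog_arm: Moves the arm, as the interface text tells. Its arguments: {"type":"object","properties":{"rows":{"type":"array"},"force":{"type":"number"}},"required":["rows"]}

```bash
mkdir -p pics; python3 - <<'E'
from rig import robot, vision
import cv2, numpy as np
s=robot.observe()
print(s, robot.tcp_to_grasp)
for n in ("side","top","wrist"):
    i=vision.camera_info(n); R=cv2.Rodrigues(np.array(i["rvec"],float))[0]
    print(n,i["fx"],i["cx"],i["cy"],i["dist_coeffs"],(-R.T@np.array(i["tvec"])).round(3),R.round(2).tolist())
a=vision.capture("side");b=vision.capture("top");cv2.imwrite("pics/side0.png",a);cv2.imwrite("pics/top0.png",b)
E
```

```text
{'time': 0.0, 'q': array([-1.15250464,  0.61587587, -0.01262372,  1.42490547,  0.00814011,
        1.10337061, -0.0403882 ]), 'dq': array([ 0.00015534,  0.00147037,  0.00278353,  0.00074689, -0.00071093,
       -0.00068873,  0.00107819]), 'effort': array([ 5.25250516e-05, -4.58923566e+01,  2.08993396e-01, -1.65742421e+01,
       -6.10926049e-02,  2.03922851e-02,  2.21657915e-04]), 'position': array([0.27929903, 0.58596413, 0.18270722]), 'tool_rot': array([ 2.20516936e-01,  9.75382339e-01, -1.23027949e-03, -2.43936445e-04]), 'ft_force': array([ 0.30107992, -1.25058046, -0.10144784]), 'ft_torque': array([ 0.05235166, -0.01032198,  0.00160729]), 'grip_width': 0.0932207421339568} 0.0188
side 360.85363317176063 319.5475893697093 201.2132381728101 [-0.06047699  0.          0.          0.          0.        ] [ 0.152 -0.422  0.515] [[0.77, -0.64, 0.01], [-0.39, -0.48, -0.78], [0.51, 0.6, -0.62]]
top 432.454398246521 319.03726544808325 197.95558700510824 [-0.00254339  0.          0.          0.          0.        ] [ 0.324 -0.05   0.853] [[0.14, -0.99, 0.01], [-0.97, -0.14, -0.22], [0.22, 0.03, -0.98]]
wrist 283.5102756655162 317.79887539641584 201.03930810866854 [-0.00954081  0.          0.          0.          0.        ] [0.213 0.618 0.384] [[0.43, 0.9, -0.0], [0.87, -0.41, 0.27], [0.24, -0.12, -0.96]]
```

View pics/side0.png

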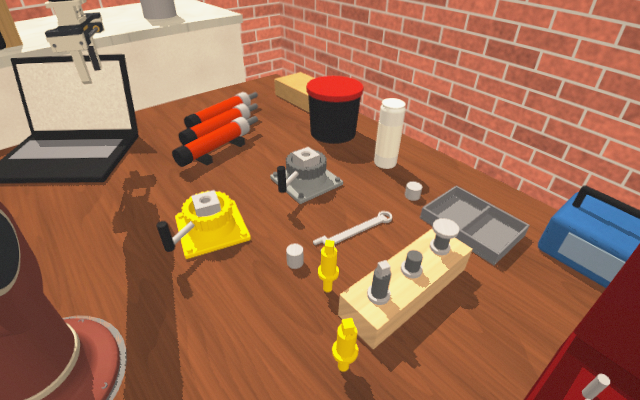

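View pics/top0.png

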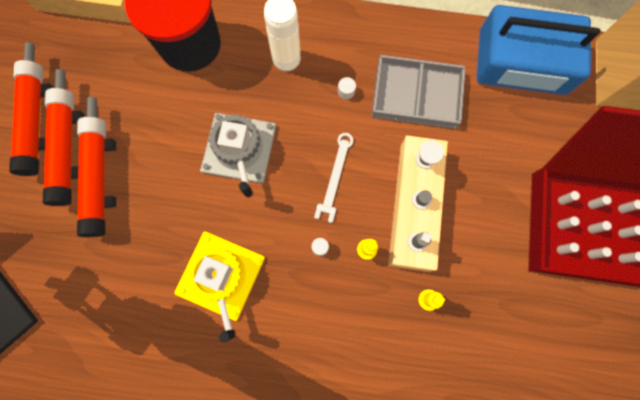

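The side view shows the candidates. The spindle with the grey square top is in the rack's near hole at (381,283). The stub is at (413,263) and the disc arbor at (444,236). The yellow look-alikes at (329,265) and (346,345) must be left alone. The grey fixture is at (306,165), and the yellow one at (210,218) is not meant. In the top view the spindle is at (421,240), the stub at (423,199), the disc at (430,153), the grey fixture at (233,138) and its knob at (246,188). I choose the near-hole spindle and the grey fixture, and will check both in one composite crop.

```bash
python3 - <<'E'
import cv2, numpy as np
t=cv2.imread("pics/top0.png");s=cv2.imread("pics/side0.png")
def c(im,x,y,w=80,h=60):
    o=cv2.resize(im[y:y+h,x:x+w],(400,300),interpolation=cv2.INTER_CUBIC)
    for k in range(0,w,10): cv2.putText(o,str(x+k),(k*5,8),0,.3,(255,255,255)); cv2.line(o,(k*5,10),(k*5,14),(255,255,255))
    for k in range(0,h,10): cv2.putText(o,str(y+k),(0,k*5+4),0,.3,(255,255,255)); cv2.line(o,(20,k*5),(24,k*5),(255,255,255))
    return o
cv2.imwrite("pics/crop1.png",np.vstack([np.hstack([c(t,200,110,100,75) if 0 else c(t,195,105,90,68)*0+cv2.resize(c(t,200,112),(400,300)),c(t,385,210)]),np.hstack([c(s,265,140),c(s,350,250)])]))
E
```

```text
(no output)
```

View pics/crop1.png

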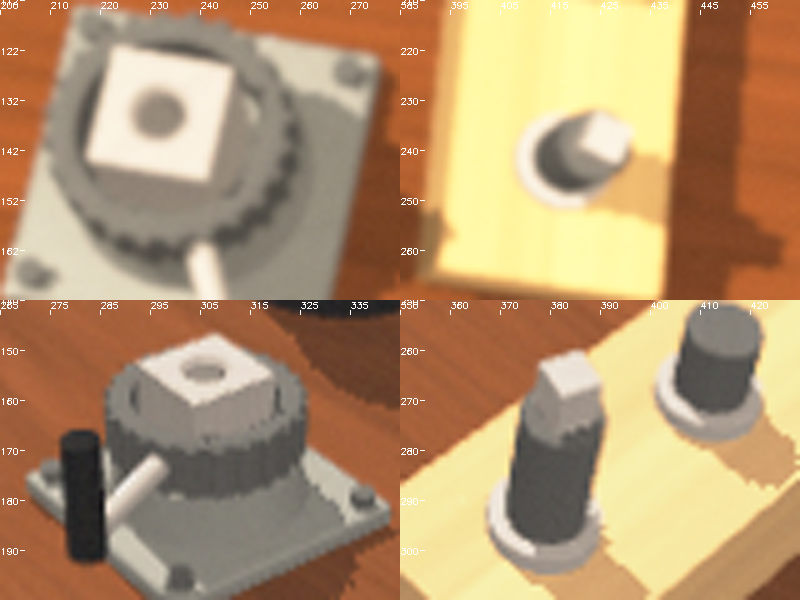

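```bash
cat > h.py <<'E'
import cv2, numpy as np
from rig import robot, vision
def ray(info,uv,z):
    K=np.array([[info["fx"],0,info["cx"]],[0,info["fy"],info["cy"]],[0,0,1]])
    n=cv2.undistortPoints(np.array([[uv]],float),K,np.array(info["dist_coeffs"],float))[0,0]
    R=cv2.Rodrigues(np.array(info["rvec"],float))[0]; c=-R.T@np.array(info["tvec"],float).ravel()
    d=R.T@np.array([n[0],n[1],1]); return c+d*(z-c[2])/d[2]
def rz(s): # tool x axis, y axis in world
    from scipy.spatial.transform import Rotation as r
    return r.from_quat(s["tool_rot"]).as_matrix()
E
python3 - <<'E'
from h import *
T=vision.camera_info("top");S=vision.camera_info("side")
for n,u,v,z in [("sp",(426,237.6),(385,264.6),.127),("bore",(231.8,134.7),(306,154.2),.08),("knob",(246,190),(281,167),.105)]:
    print(n,ray(T,u,z).round(4),ray(S,v,z).round(4))
print("rack ends top", [ray(T,p,.055).round(3) for p in [(406,136),(447,141),(393,268),(436,272)]])
print("stub",ray(T,(423,197),.083).round(3),"disc",ray(T,(430,150),.099).round(3))
print(rz(robot.observe()).round(3).tolist())
E
```

```text
sp [ 0.444  -0.2191  0.127 ] [ 0.4488 -0.2208  0.127 ]
bore [0.5947 0.1511 0.08  ] [0.5965 0.1486 0.08  ]
knob [0.487  0.1004 0.105 ] [0.4989 0.1082 0.105 ]
rack ends top [array([ 0.649, -0.18 ,  0.055]), array([ 0.651, -0.26 ,  0.055]), array([ 0.392, -0.181,  0.055]), array([ 0.396, -0.259,  0.055])]
stub [ 0.525 -0.217  0.083] disc [ 0.611 -0.219  0.099]
[[-0.903, 0.43, -0.001], [0.43, 0.903, -0.002], [-0.0, -0.002, -1.0]]
```

jog_arm([
  {"gripper": 1, "dp": [0, 0, -8], "twist": [0, 0, -0.148]},
  {"gripper": 1, "dp": [0, 0, -8], "twist": [0, 0, -0.148]},
  {"gripper": 1, "dp": [0, 0, 0], "twist": [0, 0, -0.148]},
  {"gripper": 1, "dp": [-22, -38.6, 0], "twist": [0, 0, 0]},
  {"gripper": 1, "dp": [-22, -38.6, 0], "twist": [0, 0, 0]},
  {"gripper": 1, "dp": [-22, -38.6, 0], "twist": [0, 0, 0]},
  {"gripper": 1, "dp": [-22, -38.6, 0], "twist": [0, 0, 0]},
  {"gripper": 1, "dp": [-22, -38.6, 0], "twist": [0, 0, 0]},
  {"gripper": 1, "dp": [-22, -38.6, 0], "twist": [0, 0, 0]},
  {"gripper": 1, "dp": [-22, -38.6, 0], "twist": [0, 0, 0]},
  {"gripper": 1, "dp": [-22, -38.6, 0], "twist": [0, 0, 0]},
  {"gripper": 1, "dp": [-22, -38.6, 0], "twist": [0, 0, 0]},
  {"gripper": 1, "dp": [-22, -38.6, 0], "twist": [0, 0, 0]},
])

```text
time: 1.4
position: [0.4997, 0.1988, 0.1996]
tool_rot: [0.0, 1.0, -0.0, -0.0]
ft_force: [0.5, -0.4, 0.4]
grip_width: 0.0931
```

```bash
python3 - <<'E'
from h import *
import json
i=vision.camera_info("wrist");a=vision.capture("wrist");cv2.imwrite("pics/w1.png",a)
json.dump({k:np.array(v).tolist() for k,v in i.items()},open("w1.json","w"))
E
```

```text
(no output)
```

View pics/w1.png

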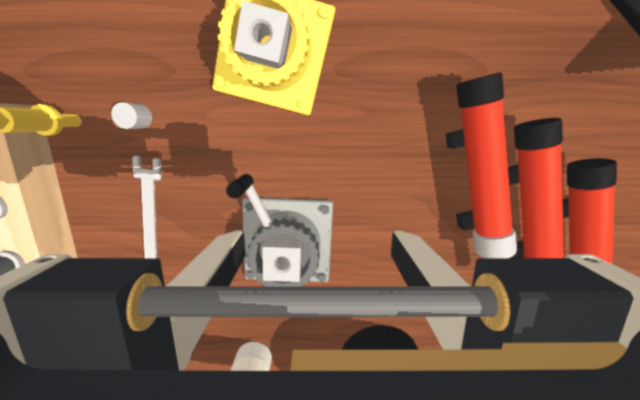

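jog_arm([
  {"gripper": 1, "dp": [5.4, -42, 0], "twist": [0, 0, 0]},
  {"gripper": 1, "dp": [5.4, -42, 0], "twist": [0, 0, 0]},
  {"gripper": 1, "dp": [5.4, -42, 0], "twist": [0, 0, 0]},
  {"gripper": 1, "dp": [5.4, -42, 0], "twist": [0, 0, 0]},
  {"gripper": 1, "dp": [5.4, -42, 0], "twist": [0, 0, 0]},
  {"gripper": 1, "dp": [5.4, -42, 0], "twist": [0, 0, 0]},
  {"gripper": 1, "dp": [5.4, -42, 0], "twist": [0, 0, 0]},
  {"gripper": 1, "dp": [5.4, -42, 0], "twist": [0, 0, 0]},
  {"gripper": 1, "dp": [5.4, -42, 0], "twist": [0, 0, 0]},
  {"gripper": 1, "dp": [5.4, -42, 0], "twist": [0, 0, 0]},
  {"gripper": 1, "dp": [0, 0, 0], "twist": [0, 0, 0]},
])

```text
time: 2.55
position: [0.4426, -0.2267, 0.1996]
tool_rot: [0.006, 1.0, -0.002, -0.001]
ft_force: [0.1, -0.4, -0.6]
grip_width: 0.0931
```

The wrist view shows the grey fixture with its bore at (282,263) and its black knob top at about (240,186). The yellow fixture is above it, nearer the robot. Next I look at the spindle from close by.

```bash
python3 - <<'E'
from h import *
import json
w=json.load(open("w1.json"))
print("bore",ray(w,(282.5,263.5),.08).round(4),"knob",ray(w,(240,185),.105).round(4))
print(robot.observe()["position"])
i=vision.camera_info("wrist");a=vision.capture("wrist")
json.dump({k:np.array(v).tolist() for k,v in i.items()},open("w2.json","w"))
b=cv2.imread("pics/w1.png")
p=cv2.resize(b[160:290,220:340],None,fx=3.2,fy=3.2,interpolation=cv2.INTER_CUBIC)
cv2.imwrite("pics/w2.png",a)
q=cv2.resize(a[140:340,230:390],None,fx=2.5,fy=2.5,interpolation=cv2.INTER_CUBIC)
h=max(p.shape[0],q.shape[0]);pad=lambda m:cv2.copyMakeBorder(m,0,h-m.shape[0],0,0,cv2.BORDER_CONSTANT)
cv2.imwrite("pics/c2.png",np.hstack([pad(p),pad(q)]))
E
```

```text
bore [0.597  0.1538 0.08  ] knob [0.4909 0.1152 0.105 ]
[ 0.44261888 -0.22665995  0.19958042]
```

View pics/c2.png

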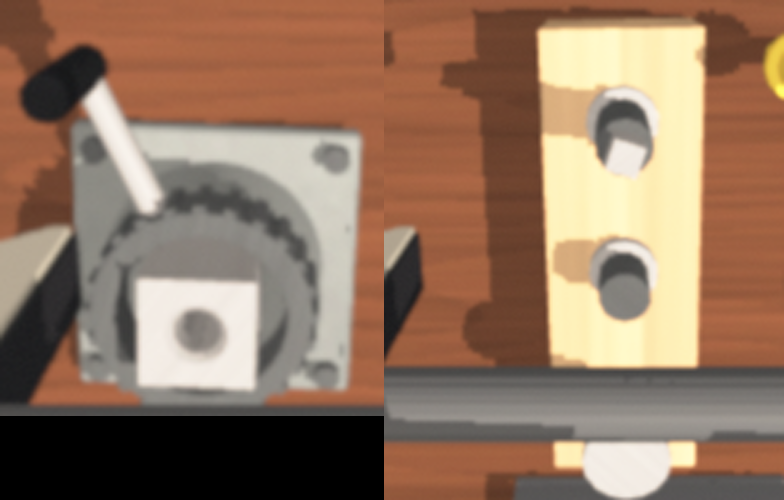

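```bash
python3 - <<'E'
from h import *
import json
w=json.load(open("w1.json"));v=json.load(open("w2.json"))
print("bore",ray(w,(282.8,263.4),.08).round(4),"face",ray(w,(281.9,264.4),.08).round(4),"knob",ray(w,(234,190),.105).round(4))
print("sp",ray(v,(326.8,203.2),.127).round(4),"stub",ray(v,(230+240/2.5,140+297/2.5),.083).round(4))
print(robot.observe()["position"],rz(robot.observe()).round(3).tolist())
E
```

```text
bore [0.5968 0.1542 0.08  ] face [0.5982 0.153  0.08  ] knob [0.4963 0.1083 0.105 ]
sp [ 0.4479 -0.2186  0.127 ] stub [ 0.5319 -0.2188  0.083 ]
[ 0.44367438 -0.22254748  0.19944075] [[-1.0, 0.008, -0.001], [0.008, 1.0, -0.001], [0.001, -0.001, -1.0]]
```

The square top is at crop (626,158), which is wrist pixel (327,203), so the spindle stands at about (0.4475, -0.219). The top and side views agree with this. A yellow look-alike stands near y = -0.12, so I narrow the gripper before descending.

jog_arm([
  {"gripper": 0.29, "dp": [-2, 1.5, 0], "twist": [0, 0, 0]},
  {"gripper": 0.29, "dp": [0, 0, 0], "twist": [0, 0, 0]},
  {"gripper": 0.29, "dp": [0, 0, 10], "twist": [0, 0, 0]},
  {"gripper": 0.29, "dp": [0, 0, 20], "twist": [0, 0, 0]},
  {"gripper": 0.29, "dp": [0, 0, 20], "twist": [0, 0, 0]},
  {"gripper": 0.29, "dp": [0, 0, 10], "twist": [0, 0, 0]},
  {"gripper": 0.29, "dp": [0, 0, 0], "twist": [0, 0, 0]},
  {"gripper": 0.29, "dp": [0, 0, 0], "twist": [0, 0, 0]},
], force=30)

```text
time: 3.4
position: [0.4474, -0.2177, 0.1401]
tool_rot: [0.0, 1.0, -0.0, 0.0]
ft_force: [-0.9, 0.5, 0.2]
grip_width: 0.0599
```

jog_arm([
  {"gripper": 0.29, "dp": [0, -1.3, 14], "twist": [0, 0, 0]},
  {"gripper": 0.29, "dp": [0, 0, 14], "twist": [0, 0, 0]},
  {"gripper": 0.29, "dp": [0, 0, 14], "twist": [0, 0, 0]},
  {"gripper": 0.29, "dp": [0, 0, 14], "twist": [0, 0, 0]},
  {"gripper": 0.29, "dp": [0, 0, 14], "twist": [0, 0, 0]},
  {"gripper": 0.29, "dp": [0, 0, 0], "twist": [0, 0, 0]},
  {"gripper": -0.5, "dp": [0, 0, 0], "twist": [0, 0, 0]},
  {"gripper": -0.5, "dp": [0, 0, 0], "twist": [0, 0, 0]},
  {"gripper": -0.5, "dp": [0, 0, 0], "twist": [0, 0, 0]},
  {"gripper": -0.5, "dp": [0, 0, 0], "twist": [0, 0, 0]},
  {"gripper": -0.5, "dp": [0, 0, 0], "twist": [0, 0, 0]},
  {"gripper": -0.5, "dp": [0, 0, 0], "twist": [0, 0, 0]},
], force=30)

```text
time: 4.6
position: [0.4473, -0.2189, 0.0702]
tool_rot: [0.0, 1.0, 0.0, 0.0]
ft_force: [0.2, 0.7, 2.7]
grip_width: 0.0246
```

jog_arm([
  {"gripper": -1, "dp": [0, 0, 0], "twist": [0, 0, 0]},
  {"gripper": -1, "dp": [0, 0, 0], "twist": [0, 0, 0]},
  {"gripper": -1, "dp": [0, 0, -6], "twist": [0, 0, 0]},
  {"gripper": -1, "dp": [0, 0, -12], "twist": [0, 0, 0]},
  {"gripper": -1, "dp": [0, 0, -16], "twist": [0, 0, 0]},
  {"gripper": -1, "dp": [0, 0, -16], "twist": [0, 0, 0]},
  {"gripper": -1, "dp": [0, 0, -20], "twist": [0, 0, 0]},
  {"gripper": -1, "dp": [0, 0, -20], "twist": [0, 0, 0]},
  {"gripper": -1, "dp": [0, 0, -20], "twist": [0, 0, 0]},
  {"gripper": -1, "dp": [0, 0, -15], "twist": [0, 0, 0]},
  {"gripper": -1, "dp": [0, 0, -5], "twist": [0, 0, 0]},
  {"gripper": -1, "dp": [0, 0, 0], "twist": [0, 0, 0]},
], force=40)

```text
time: 5.8
position: [0.4467, -0.2193, 0.1998]
tool_rot: [0.001, 1.0, -0.0, -0.0]
ft_force: [-0.0, -0.0, -3.8]
grip_width: 0.0241
```

jog_arm([
  {"gripper": -1, "dp": [-6, 15, 0], "twist": [0, 0, 0]},
  {"gripper": -1, "dp": [-10, 25, 0], "twist": [0, 0, 0]},
  {"gripper": -1, "dp": [-12, 30, 0], "twist": [0, 0, 0]},
  {"gripper": -1, "dp": [-12, 30, 0], "twist": [0, 0, 0]},
  {"gripper": -1, "dp": [-12, 30, 0], "twist": [0, 0, 0]},
  {"gripper": -1, "dp": [-12, 30, 0], "twist": [0, 0, 0]},
  {"gripper": -1, "dp": [-12, 30, 0], "twist": [0, 0, 0]},
  {"gripper": -1, "dp": [-12, 30, 0], "twist": [0, 0, 0]},
  {"gripper": -1, "dp": [-12, 30, 0], "twist": [0, 0, 0]},
  {"gripper": -1, "dp": [-12, 30, 0], "twist": [0, 0, 0]},
  {"gripper": -1, "dp": [-12, 30, 0], "twist": [0, 0, 0]},
  {"gripper": -1, "dp": [-12, 30, 0], "twist": [0, 0, 0]},
  {"gripper": -1, "dp": [-10, 22, 0], "twist": [0, 0, 0]},
  {"gripper": -1, "dp": [-4, 10, 0], "twist": [0, 0, 0]},
  {"gripper": -1, "dp": [0, 0, 0], "twist": [0, 0, 0]},
  {"gripper": -1, "dp": [0, 0, 0], "twist": [0, 0, 0]},
  {"gripper": -1, "dp": [0, 0, 0], "twist": [0, 0, 0]},
])

```text
time: 7.5
position: [0.597, 0.15, 0.1996]
tool_rot: [0.002, 1.0, -0.001, -0.0]
ft_force: [-0.3, -0.8, -3.6]
grip_width: 0.024
```

```bash
python3 - <<'E'
from h import *
import json
s=robot.observe();print(s["position"],s["ft_force"],rz(s).round(3).tolist())
a=vision.capture("side");b=vision.capture("top")
cv2.imwrite("pics/side3.png",a);cv2.imwrite("pics/top3.png",b)
def c(im,x,y,w,h,k=5):
    o=cv2.resize(im[y:y+h,x:x+w],None,fx=k,fy=k,interpolation=cv2.INTER_CUBIC)
    for j in range(0,w,10): cv2.putText(o,str(x+j),(j*k,8),0,.3,(255,255,255))
    for j in range(0,h,10): cv2.putText(o,str(y+j),(0,j*k+4),0,.3,(255,255,255))
    return o
cv2.imwrite("pics/c3.png",np.hstack([c(a,260,80,80,120),c(b,195,90,80,120)]))
E
```

```text
[0.59697003 0.14995623 0.199582  ] [-0.28632587 -0.79051768 -3.6368169 ] [[-1.0, 0.004, -0.001], [0.004, 1.0, -0.002], [0.001, -0.002, -1.0]]
```

View pics/c3.png

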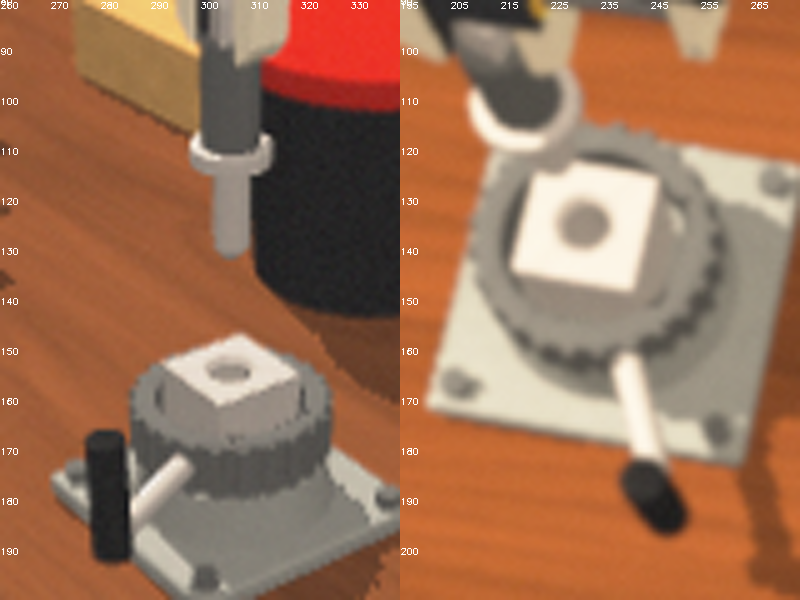

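```bash
cat >> h.py <<'E'
def proj(i,P):
    K=np.array([[i["fx"],0,i["cx"]],[0,i["fy"],i["cy"]],[0,0,1]])
    return cv2.projectPoints(np.array(P,float).reshape(-1,3),np.array(i["rvec"],float),np.array(i["tvec"],float),K,np.array(i["dist_coeffs"],float))[0].reshape(-1,2).round(1)
E
python3 - <<'E'
from h import *
import json
T=vision.camera_info("top");S=vision.camera_info("side")
p=[.597,.150]
print("side tip, shank mid, body at collar+15",proj(S,[p+[.1396],p+[.160],p+[.207]]).tolist(), "seen 306.2,131(end);306.2,122;306.1")
th=np.linspace(0,2*np.pi,60)
for z in (.1846,.1926):
    c=proj(T,[[p[0]+.018*np.cos(t),p[1]+.018*np.sin(t),z] for t in th]); print("top collar",z,c.min(0),c.max(0))
print("seen cols 208.6..231.4 rowmax 120.4")
print("bore S",ray(S,(305.8,154.2),.08).round(4),"T",ray(T,(231.8,134.6),.08).round(4),"knob T",ray(T,(243.6,186.6),.105).round(4),"S",ray(S,(281,167),.105).round(4))
for q in ([.597,.153],[.597,.15]): print(q,proj(S,q+[.08]),proj(T,q+[.08]))
E
```

```text
side tip, shank mid, body at collar+15 [[305.5, 130.8], [305.4, 122.4], [305.2, 102.1]] seen 306.2,131(end);306.2,122;306.1
top collar 0.1846 [209.8 100.6] [231.5 120.8]
top collar 0.1926 [208.6  98.5] [230.6 118.9]
seen cols 208.6..231.4 rowmax 120.4
bore S [0.5961 0.1489 0.08  ] T [0.5949 0.1511 0.08  ] knob T [0.4926 0.1057 0.105 ] S [0.4989 0.1082 0.105 ]
[0.597, 0.153] [[305.  153.4]] [[231.  133.4]]
[0.597, 0.15] [[305.8 153.9]] [[232.6 133.6]]
```

The spindle hangs vertical above the fixture. The side view has the bore at (305.8,154.2) and the top view has it at (231.8,134.6). With the offset from the spindle's own pixels removed, the bore lies at about (0.5955, 0.1515), so I correct by 1.5 mm in x and y and go down.

jog_arm([
  {"gripper": -1, "dp": [1.5, 1.5, 8], "twist": [0, 0, 0]},
  {"gripper": -1, "dp": [0, 0, 15], "twist": [0, 0, 0]},
  {"gripper": -1, "dp": [0, 0, 15], "twist": [0, 0, 0]},
  {"gripper": -1, "dp": [0, 0, 12], "twist": [0, 0, 0]},
  {"gripper": -1, "dp": [0, 0, 6], "twist": [0, 0, 0]},
  {"gripper": -1, "dp": [0, 0, 4], "twist": [0, 0, 0]},
  {"gripper": -1, "dp": [0, 0, 4], "twist": [0, 0, 0]},
  {"gripper": -1, "dp": [0, 0, 4], "twist": [0, 0, 0]},
  {"gripper": -1, "dp": [0, 0, 4], "twist": [0, 0, 0]},
  {"gripper": -1, "dp": [0, 0, 0], "twist": [0, 0, 0]},
])

```text
time: 8.6
position: [0.5955, 0.1538, 0.1272]
tool_rot: [0.0, 1.0, -0.0, -0.001]
ft_force: [0.7, -0.4, -4.6]
grip_width: 0.024
```

jog_arm([
  {"gripper": -1, "dp": [0, -1, 5], "twist": [0, 0, 0]},
  {"gripper": -1, "dp": [0, 0, 5], "twist": [0, 0, 0]},
  {"gripper": -1, "dp": [0, 0, 5], "twist": [0, 0, 0]},
  {"gripper": -1, "dp": [0, 0, 5], "twist": [0, 0, 0]},
  {"gripper": -1, "dp": [0, 0, 5], "twist": [0, 0, 0]},
  {"gripper": -1, "dp": [0, 0, 2], "twist": [0, 0, 0]},
  {"gripper": -1, "dp": [0, 0, 2], "twist": [0, 0, 0]},
  {"gripper": -1, "dp": [0, 0, 0], "twist": [0, 0, 0]},
  {"gripper": -1, "dp": [0, 0, 0], "twist": [0, 0, 0]},
])

```text
time: 9.5
position: [0.5959, 0.1533, 0.0989]
tool_rot: [0.0, 1.0, 0.0, 0.0]
ft_force: [1.4, 0.4, -2.9]
grip_width: 0.0239
```

jog_arm([
  {"gripper": -1, "dp": [0, 0, 1.5], "twist": [0, 0, 0]},
  {"gripper": -1, "dp": [0, 0, 1.5], "twist": [0, 0, 0]},
  {"gripper": -1, "dp": [0, 0, 1], "twist": [0, 0, 0]},
  {"gripper": -1, "dp": [0, 0, 0], "twist": [0, 0, 0]},
  {"gripper": -1, "dp": [0, 0, 0], "twist": [0, 0, 0]},
])

```text
time: 10.0
position: [0.5961, 0.1533, 0.0953]
tool_rot: [0.0, 1.0, 0.0, 0.0]
ft_force: [0.3, -0.6, -1.1]
grip_width: 0.0241
```

jog_arm([
  {"gripper": -1, "dp": [0, 0, 0.8], "twist": [0, 0, 0]},
  {"gripper": -1, "dp": [0, 0, 0.8], "twist": [0, 0, 0]},
  {"gripper": -1, "dp": [0, 0, 0], "twist": [0, 0, 0]},
  {"gripper": -1, "dp": [0, 0, 0], "twist": [0, 0, 0]},
])

```text
time: 10.4
position: [0.5962, 0.1534, 0.0952]
tool_rot: [0.0, 1.0, 0.0, 0.001]
ft_force: [-1.9, -0.9, 7.1]
grip_width: 0.0244
```

The wrist now reads 7 N upwards at TCP z = 0.0952, which is the height I expected with the collar home. I release and rise.

jog_arm([
  {"gripper": 0.1, "dp": [0, 0, -1], "twist": [0, 0, 0]},
  {"gripper": 0.1, "dp": [0, 0, 0], "twist": [0, 0, 0]},
  {"gripper": 0.1, "dp": [0, 0, 0], "twist": [0, 0, 0]},
  {"gripper": 0.1, "dp": [0, 0, 0], "twist": [0, 0, 0]},
  {"gripper": 0.1, "dp": [0, 0, -8], "twist": [0, 0, 0]},
  {"gripper": 0.1, "dp": [0, 0, -16], "twist": [0, 0, 0]},
  {"gripper": 0.1, "dp": [0, 0, -20], "twist": [0, 0, 0]},
  {"gripper": 0.1, "dp": [0, 0, -20], "twist": [0, 0, 0]},
  {"gripper": 0.1, "dp": [0, 0, -20], "twist": [0, 0, 0]},
  {"gripper": 0.1, "dp": [0, 0, -12], "twist": [0, 0, 0]},
  {"gripper": 0.1, "dp": [0, 0, -4], "twist": [0, 0, 0]},
  {"gripper": 0.1, "dp": [0, 0, 0], "twist": [0, 0, 0]},
])

```text
time: 11.6
position: [0.5959, 0.1532, 0.1945]
tool_rot: [0.0, 1.0, 0.0, 0.0]
ft_force: [0.1, 0.1, 0.4]
grip_width: 0.0513
```

```bash
python3 - <<'E'
from h import *
s=robot.observe();print(s["position"],rz(s).round(3).tolist(),s["q"].round(2))
a=vision.capture("side");b=vision.capture("top")
def c(im,x,y,w,h,k=5):
    o=cv2.resize(im[y:y+h,x:x+w],None,fx=k,fy=k,interpolation=cv2.INTER_CUBIC)
    for j in range(0,w,10): cv2.putText(o,str(x+j),(j*k,8),0,.3,(255,255,255))
    for j in range(0,h,10): cv2.putText(o,str(y+j),(0,j*k+4),0,.3,(255,255,255))
    return o
cv2.imwrite("pics/c4.png",np.hstack([c(a,260,80,80,120),c(b,195,90,80,120)]))
E
```

```text
[0.59589246 0.15324314 0.19453486] [[-1.0, 0.001, 0.001], [0.001, 1.0, 0.0], [-0.001, 0.0, -1.0]] [-0.26  0.55 -0.04  1.52  0.02  1.08  1.26]
```

View pics/c4.png

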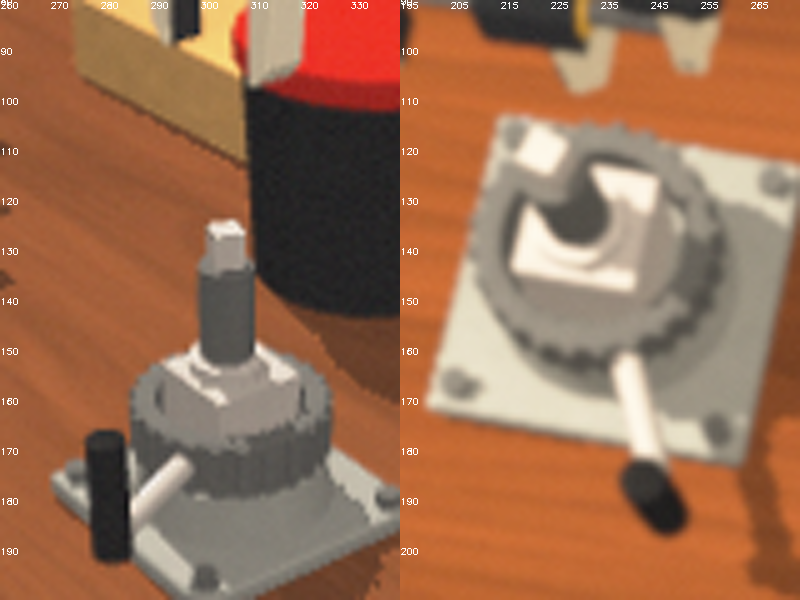

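The spindle stands upright in the collet with its collar on the face: the square top is at (305,126) in the side view. The knob has not moved and its top is at (281,167) in the side view. I go above the knob at about (0.4955, 0.1075), with the jaws turned 24° so that they close along its swing.

jog_arm([
  {"gripper": -0.1, "dp": [15, -7, 0], "twist": [0, 0, 0]},
  {"gripper": -0.1, "dp": [25, -11, 0], "twist": [0, 0, 0]},
  {"gripper": -0.1, "dp": [25, -11, 0], "twist": [0, 0, 0]},
  {"gripper": -0.1, "dp": [20, -9, 0], "twist": [0, 0, 0]},
  {"gripper": -0.1, "dp": [15.4, -7.4, 0], "twist": [0, 0, -0.14]},
  {"gripper": -0.1, "dp": [0, 0, 0], "twist": [0, 0, -0.14]},
  {"gripper": -0.1, "dp": [0, 0, 0], "twist": [0, 0, -0.14]},
  {"gripper": -0.1, "dp": [0, 0, 20], "twist": [0, 0, 0]},
  {"gripper": -0.1, "dp": [0, 0, 20], "twist": [0, 0, 0]},
  {"gripper": -0.1, "dp": [0, 0, 20], "twist": [0, 0, 0]},
  {"gripper": -0.1, "dp": [0, 0, 16], "twist": [0, 0, 0]},
  {"gripper": -0.1, "dp": [0, 0, 0], "twist": [0, 0, 0]},
  {"gripper": -0.1, "dp": [0, 0, 0], "twist": [0, 0, 0]},
])

```text
time: 13.0
position: [0.495, 0.1078, 0.1178]
tool_rot: [-0.208, 0.978, 0.0, -0.001]
ft_force: [0.2, -0.3, 0.3]
grip_width: 0.0419
```

```bash
python3 - <<'E'
from h import *
s=robot.observe();print(s["position"],rz(s).round(3).tolist(),s["q"].round(2))
a=vision.capture("side");b=vision.capture("top")
c=lambda im,x,y,w,h,k=5:cv2.resize(im[y:y+h,x:x+w],None,fx=k,fy=k,interpolation=cv2.INTER_CUBIC)
cv2.imwrite("pics/c5.png",np.hstack([c(a,240,80,80,120),c(b,205,100,80,120)]))
E
```

```text
[0.49503171 0.10783181 0.11783604] [[-0.913, -0.407, -0.001], [-0.407, 0.913, -0.0], [0.001, 0.0, -1.0]] [-0.16  0.48 -0.14  1.91  0.09  0.76  1.64]
```

View pics/c5.png

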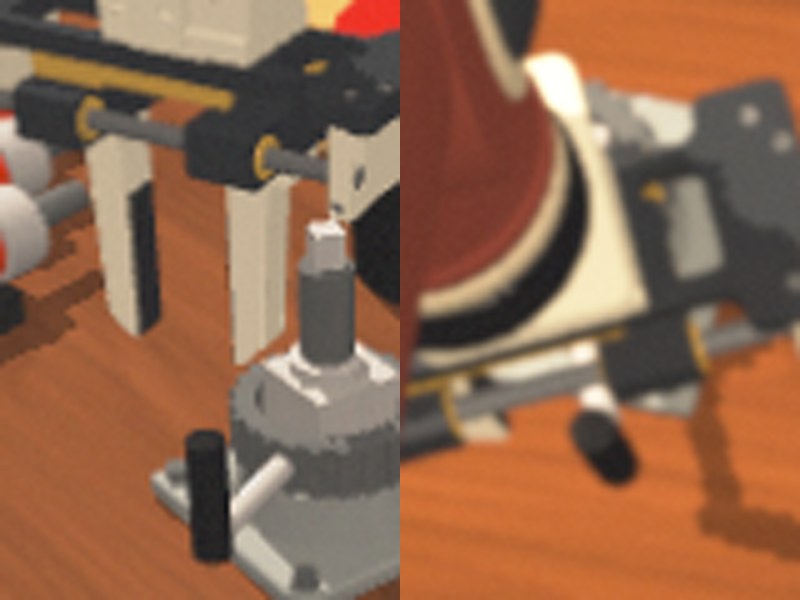

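```bash
python3 - <<'E'
from h import *
T=vision.camera_info("top");S=vision.camera_info("side")
P=[.495,.1078]
print("tcp side",proj(S,[P+[.1178]]),"knobtop/bottom pred",proj(S,[P+[.105],P+[.045]]),"seen top (281.4,167.5) bottom (282,192)")
print("top pred",proj(T,[P+[.1178],P+[.105],P+[.045]]),"seen top(243.6,186.6) bottom ~ (249,194)")
print(proj(S,[[.596,.1525,.152]]),"seen 305,126")
print(ray(S,(281.4,167.5),.105),ray(S,(282,191.5),.045),ray(T,(249,193),.045))
E
```

```text
tcp side [[279.2 162.5]] knobtop/bottom pred [[279.6 167.7]
 [281.1 191. ]] seen top (281.4,167.5) bottom (282,192)
top pred [[241.5 183.3]
 [242.7 185.1]
 [247.9 192.9]] seen top(243.6,186.6) bottom ~ (249,194)
[[304.4 125.4]] seen 305,126
[0.49845272 0.10613024 0.105     ] [0.49539053 0.10497861 0.045     ] [0.4950943  0.10572455 0.045     ]
```

The side view shows the finger ends at rows 145 to 151, about 14 px above where the reported TCP projects, while the columns agree. The true fingertips are therefore about 35 mm above the reported TCP. The earlier views show the same offset. The spindle's own height was still right, because it follows from the reference at the rack. The knob lies at about (0.496, 0.1065), right under the gripper, so I go 73 mm lower.

jog_arm([
  {"gripper": -0.1, "dp": [0, -1, 12], "twist": [0, 0, 0]},
  {"gripper": -0.1, "dp": [0, 0, 14], "twist": [0, 0, 0]},
  {"gripper": -0.1, "dp": [0, 0, 14], "twist": [0, 0, 0]},
  {"gripper": -0.1, "dp": [0, 0, 8], "twist": [0, 0, 0]},
  {"gripper": -0.1, "dp": [0, 0, 8], "twist": [0, 0, 0]},
  {"gripper": -0.1, "dp": [0, 0, 8], "twist": [0, 0, 0]},
  {"gripper": -0.1, "dp": [0, 0, 6], "twist": [0, 0, 0]},
  {"gripper": -0.1, "dp": [0, 0, 3], "twist": [0, 0, 0]},
  {"gripper": -0.1, "dp": [0, 0, 0], "twist": [0, 0, 0]},
  {"gripper": -0.1, "dp": [0, 0, 0], "twist": [0, 0, 0]},
], force=5)

```text
time: 14.1
position: [0.496, 0.107, 0.0454]
tool_rot: [-0.208, 0.978, -0.0, 0.0]
ft_force: [0.1, 0.7, 0.3]
grip_width: 0.0422
```

```bash
python3 - <<'E'
from h import *
s=robot.observe();print(s["position"],rz(s).round(3).tolist(),s["q"].round(2),s["ft_force"])
a=vision.capture("side")
cv2.imwrite("pics/c6.png",cv2.resize(a[70:210,220:340],None,fx=4,fy=4,interpolation=cv2.INTER_CUBIC))
E
```

```text
[0.4960289  0.10703768 0.04543931] [[-0.913, -0.407, 0.0], [-0.407, 0.913, 0.0], [-0.0, -0.0, -1.0]] [-0.18  0.59 -0.12  1.98  0.12  0.57  1.61] [0.08228345 0.70512212 0.3077723 ]
```

View pics/c6.png

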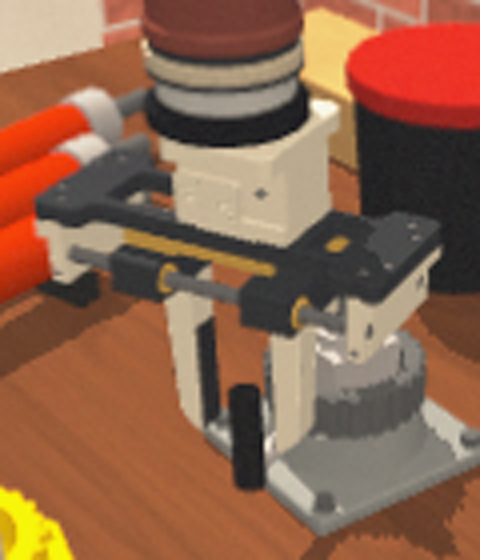

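The knob (column 247 in the crop) sits in the gap between the fingertips at columns 200 and 295. I close lightly to confirm that it is between the pads.

jog_arm([
  {"gripper": -0.75, "dp": [0, 0, 0], "twist": [0, 0, 0]},
  {"gripper": -0.75, "dp": [0, 0, 0], "twist": [0, 0, 0]},
  {"gripper": -0.75, "dp": [0, 0, 0], "twist": [0, 0, 0]},
  {"gripper": -0.75, "dp": [0, 0, 0], "twist": [0, 0, 0]},
  {"gripper": -0.75, "dp": [0, 0, 0], "twist": [0, 0, 0]},
], force=6)

```text
time: 14.65
position: [0.4957, 0.1072, 0.0454]
tool_rot: [-0.208, 0.978, 0.0, -0.0]
ft_force: [-1.0, 0.3, 0.4]
grip_width: 0.0175
```

jog_arm([
  {"gripper": -0.75, "dp": [-0.2, 5.5, 0], "twist": [0, 0, 0.05]},
  {"gripper": -0.75, "dp": [-0.4, 8.8, 0], "twist": [0, 0, 0.08]},
  {"gripper": -0.75, "dp": [-0.4, 8.8, 0], "twist": [0, 0, 0.08]},
  {"gripper": -0.75, "dp": [-0.4, 8.8, 0], "twist": [0, 0, 0.08]},
  {"gripper": -0.75, "dp": [-0.4, 8.8, 0], "twist": [0, 0, 0.08]},
  {"gripper": -0.75, "dp": [-0.4, 8.8, 0], "twist": [0, 0, 0.08]},
  {"gripper": -0.75, "dp": [-0.4, 8.8, 0], "twist": [0, 0, 0.08]},
  {"gripper": -0.75, "dp": [0, 0, 0], "twist": [0, 0, 0]},
], force=10)

```text
time: 15.45
position: [0.4869, 0.1649, 0.0453]
tool_rot: [0.055, 0.998, 0.0, -0.0]
ft_force: [-1.3, 0.6, 2.4]
grip_width: 0.0176
```

```bash
python3 - <<'E'
from h import *
s=robot.observe();p=s["position"];d=p[:2]-[.596,.1525]
print(p,np.hypot(*d),np.arctan2(d[1],d[0])%6.2832,rz(s)[:2,1],s["ft_force"],s["grip_width"],s["q"].round(2))
E
```

```text
[0.48686311 0.16492397 0.04533041] 0.10984178044319572 3.0282421793065355 [0.1095272 0.9939838] [-1.2953691   0.63889113  2.41327171] 0.017570446305386123 [-0.4   0.6   0.04  1.96 -0.05  0.58  1.14]
```

jog_arm([
  {"gripper": -0.75, "dp": [-0.4, 8.8, 0], "twist": [0, 0, 0.08]},
  {"gripper": -0.75, "dp": [-0.4, 8.8, 0], "twist": [0, 0, 0.08]},
  {"gripper": -0.75, "dp": [-0.4, 8.8, 0], "twist": [0, 0, 0.08]},
  {"gripper": -0.75, "dp": [-0.4, 8.8, 0], "twist": [0, 0, 0.08]},
  {"gripper": -0.75, "dp": [-0.4, 8.8, 0], "twist": [0, 0, 0.08]},
  {"gripper": -0.75, "dp": [-0.2, 5.5, 0], "twist": [0, 0, 0.05]},
  {"gripper": -0.75, "dp": [0, 0, 0], "twist": [0, 0, 0]},
  {"gripper": -0.75, "dp": [0, 0, 0], "twist": [0, 0, 0]},
], force=15)

```text
time: 16.25
position: [0.5028, 0.2109, 0.0453]
tool_rot: [0.276, 0.961, 0.0, -0.001]
ft_force: [-3.3, 1.3, 4.6]
grip_width: 0.0175
```

```bash
cat > st.py <<'E'
from h import *
s=robot.observe();p=s["position"];d=p[:2]-[.596,.1525]
print(p,np.hypot(*d),np.arctan2(d[1],d[0])%6.2832,rz(s)[:2,1],s["ft_force"],s["grip_width"],s["q"].round(2))
E
python3 st.py
```

```text
[0.50276252 0.21088347 0.04532993] 0.1100084428892131 2.582145091955229 [0.53014692 0.84790577] [-3.34021537  1.28424545  4.56846603] 0.017548902841744842 [-0.55  0.64  0.18  1.88 -0.18  0.64  0.75]
```

jog_arm([
  {"gripper": -0.75, "dp": [-0.2, 5.5, 0], "twist": [0, 0, 0.05]},
  {"gripper": -0.75, "dp": [-0.2, 5.5, 0], "twist": [0, 0, 0.05]},
  {"gripper": -0.75, "dp": [-0.1, 3.3, 0], "twist": [0, 0, 0.03]},
  {"gripper": -0.75, "dp": [0, 0, 0], "twist": [0, 0, 0]},
  {"gripper": -0.75, "dp": [0, 0, 0], "twist": [0, 0, 0]},
], force=20)

```text
time: 16.75
position: [0.5107, 0.2221, 0.0453]
tool_rot: [0.338, 0.941, -0.0, -0.001]
ft_force: [-3.1, 0.5, 5.2]
grip_width: 0.0173
```

```bash
python3 st.py
```

```text
[0.51071996 0.22207318 0.04534205] 0.11005958728928358 2.457279440478873 [0.63573223 0.77190831] [-3.1217946   0.46505346  5.15177471] 0.01732981167980064 [-0.59  0.66  0.22  1.85 -0.22  0.66  0.65]
```

jog_arm([
  {"gripper": -0.75, "dp": [-0.2, 4.4, 0], "twist": [0, 0, 0.04]},
  {"gripper": -0.75, "dp": [-0.2, 4.4, 0], "twist": [0, 0, 0.04]},
  {"gripper": -0.75, "dp": [-0.1, 3.3, 0], "twist": [0, 0, 0.03]},
  {"gripper": -0.75, "dp": [0, 0, 0], "twist": [0, 0, 0]},
  {"gripper": -0.75, "dp": [0, 0, 0], "twist": [0, 0, 0]},
])

```text
time: 17.25
position: [0.5149, 0.2266, 0.0451]
tool_rot: [0.39, 0.921, -0.005, -0.005]
ft_force: [-10.2, -4.7, 13.1]
grip_width: 0.0176
```

```bash
python3 st.py
```

```text
[0.51493329 0.22663973 0.0451471 ] 0.10985677282040951 2.400795664514048 [0.71752342 0.69642431] [-10.17307156  -4.74038015  13.08767979] 0.01757244532487187 [-0.62  0.67  0.26  1.82 -0.25  0.69  0.56]
```

jog_arm([
  {"gripper": -0.75, "dp": [0, 3, 0], "twist": [0, 0, 0]},
  {"gripper": -0.75, "dp": [0, 3, 0], "twist": [0, 0, 0]},
  {"gripper": -0.75, "dp": [0, 2, 0], "twist": [0, 0, 0]},
  {"gripper": -0.75, "dp": [0, 0, 0], "twist": [0, 0, 0]},
  {"gripper": -0.75, "dp": [0, 0, 0], "twist": [0, 0, 0]},
])

```text
time: 17.75
position: [0.5144, 0.2264, 0.0449]
tool_rot: [0.391, 0.92, -0.011, -0.009]
ft_force: [-18.6, -11.8, 22.7]
grip_width: 0.0179
```

```bash
python3 st.py
```

```text
[0.51442413 0.226376   0.04488073] 0.11005583209557343 2.4056862628878726 [0.71894192 0.69450688] [-18.57036213 -11.75747447  22.70872875] 0.01789104211255255 [-0.62  0.68  0.26  1.81 -0.25  0.72  0.55]
```

The knob has not moved under 21 N, against about 5 N of friction, and its total travel is 1.17 rad, so it is at the firm stop. I relax the push, open and rise.

jog_arm([
  {"gripper": -0.75, "dp": [0, -5, 0], "twist": [0, 0, 0]},
  {"gripper": -0.75, "dp": [0, -4, 0], "twist": [0, 0, 0]},
  {"gripper": -0.75, "dp": [0, 0, 0], "twist": [0, 0, 0]},
  {"gripper": -0.2, "dp": [0, 0, 0], "twist": [0, 0, 0]},
  {"gripper": -0.2, "dp": [0, -5, 0], "twist": [0, 0, 0]},
  {"gripper": -0.2, "dp": [0, 0, 0], "twist": [0, 0, 0]},
  {"gripper": -0.2, "dp": [0, 0, 0], "twist": [0, 0, 0]},
  {"gripper": -0.2, "dp": [0, 0, 0], "twist": [0, 0, 0]},
])

```text
time: 18.55
position: [0.517, 0.2265, 0.0453]
tool_rot: [0.39, 0.921, 0.0, 0.0]
ft_force: [0.4, 0.1, -1.0]
grip_width: 0.0371
```

```bash
python3 st.py
```

```text
[0.51703246 0.22648964 0.04528855] 0.10821432182659303 2.3887274500088154 [0.71771852 0.69633264] [ 0.42657075  0.08234889 -1.02828427] 0.037050906891204216 [-0.61  0.67  0.26  1.83 -0.25  0.67  0.56]
```

Free, with no force on the wrist. I rise straight up, move clear towards the robot and check.

jog_arm([
  {"gripper": -0.2, "dp": [0, 0, -6], "twist": [0, 0, 0]},
  {"gripper": -0.2, "dp": [0, 0, -14], "twist": [0, 0, 0]},
  {"gripper": -0.2, "dp": [0, 0, -20], "twist": [0, 0, 0]},
  {"gripper": -0.2, "dp": [0, 0, -20], "twist": [0, 0, 0]},
  {"gripper": -0.2, "dp": [0, 0, -25], "twist": [0, 0, 0]},
  {"gripper": -0.2, "dp": [0, 0, -25], "twist": [0, 0, 0]},
  {"gripper": -0.2, "dp": [0, 0, -25], "twist": [0, 0, 0]},
  {"gripper": -0.2, "dp": [0, 0, -15], "twist": [0, 0, 0]},
  {"gripper": -0.2, "dp": [10, 20, 0], "twist": [0, 0, 0]},
  {"gripper": -0.2, "dp": [15, 30, 0], "twist": [0, 0, 0]},
  {"gripper": -0.2, "dp": [15, 30, 0], "twist": [0, 0, 0]},
  {"gripper": -0.2, "dp": [10, 20, 0], "twist": [0, 0, 0]},
  {"gripper": -0.2, "dp": [0, 0, 0], "twist": [0, 0, 0]},
  {"gripper": -0.2, "dp": [0, 0, 0], "twist": [0, 0, 0]},
  {"gripper": -0.2, "dp": [0, 0, 0], "twist": [0, 0, 0]},
])

```text
time: 20.05
position: [0.5535, 0.3298, 0.1956]
tool_rot: [0.391, 0.92, -0.001, 0.0]
ft_force: [0.7, -0.5, -0.2]
grip_width: 0.0373
```

```bash
python3 st.py; python3 - <<'E'
from h import *
a=vision.capture("side");b=vision.capture("top")
c=lambda im,x,y,w,h,k:cv2.resize(im[y:y+h,x:x+w],None,fx=k,fy=k,interpolation=cv2.INTER_CUBIC)
A=c(a,240,90,100,120,4);B=c(b,190,90,100,120,4);C=c(a,330,190,200,60,2) 
D=c(a,320,210,200,60,4)[:, :800]
cv2.imwrite("pics/c7.png",np.vstack([np.hstack([A,B])[:480],c(a,320,210,200,30,4)]))
for i,(n,m) in enumerate((("side0",a),("top0",b))):
    o=cv2.imread(f"pics/{n}.png"); r=(slice(225,275),slice(402,465)) if i==0 else (slice(140,212),slice(412,445))
    print(n,"stub/disc region mean diff",cv2.absdiff(o,m)[r].mean())
E
```

```text
[0.5535384  0.32975187 0.19556894] 0.18226686897721445 1.8059206375835246 [0.71941863 0.69457619] [ 0.71896057 -0.48626632 -0.20175384] 0.03727443729439514 [-0.75  0.61  0.32  1.43 -0.2   1.13  0.36]
side0 stub/disc region mean diff 1.16010582010582
top0 stub/disc region mean diff 2.6864478114478114
```

View pics/c7.png

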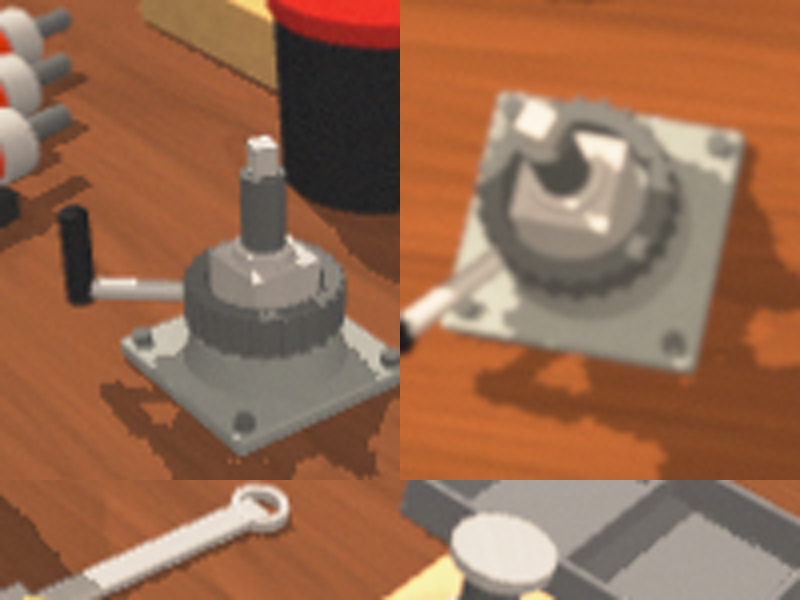

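The spindle is upright in the collet with its square top at (305.5,126) in the side view, as before. The handle has swung round with its knob top at (258,143), the gripper is clear, and the stub and disc region of the rack is unchanged.

```bash
python3 - <<'E'
from h import *
from rig import ticket
k=ray(vision.camera_info("side"),(258.3,142.8),.105);d=k[:2]-[.596,.1525]
print("knob",k,np.hypot(*d),"angle",np.arctan2(d[1],d[0])," (gripped at stop 2.40, start 3.567)")
print(ticket.hand_in())
E
```

```text
knob [0.51702384 0.22426601 0.105     ] 0.10671267350282167 angle 2.4039890404182476  (gripped at stop 2.40, start 3.567)
the job is handed in; nothing more can be done
None
```

The spindle is in the grey fixture's collet with its collar on the steel face, and I handed the job in at about 20 s of the 56 s. I swung the nut clockwise 1.17 rad to a firm stop, then let go and moved the arm clear.

**Last checks:**
- **Spindle:** the final pictures show it upright. The wrist read 7 N upwards at the height expected for the collar being home.
- **Nut:** the knob did not move under 21 N at the stop. After release the camera puts it at 2.40 rad about the bore axis, the same as at the stop, so it did not spring back. The nut's own zero angle can't be seen, so "at the stop" rests on that firm resistance.
- **Jaw grip:** the force between jaws and spindle was not measured; I infer it from the nut being at its stop.
- **Other arbors:** the picture region with the stub and disc arbors is practically unchanged from the start.
- **Robot:** the wrist force was close to zero once clear.

**Disagreement:** the pictures show the fingertips about 35 mm above the reported TCP. The spindle was therefore held near the top of its body, though its height and the insertion were still right. I went correspondingly lower for the knob.

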